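Seat the tapered polishing arbor in the spindle nose

TASK

Take the arbor with the tall domed knob and the tapered shank out of the plywood rack, stand it in the socket of the blue spindle, and press or tap it down until it is fully home, its steel collar tight on the socket's rim, so that friction alone holds it when you let go. Leave the arbor with the flat disc in the rack.

Things in the scene. Friction and masses are not known exactly. Their poses are not given: they have to be found in the camera images.
- knob_arbor_head (a point): Arbor to seat, 0.12 kg, hanging upright in a plywood rack: light wooden knob, 34 mm round, 50 tall, domed; under it a steel collar 54 mm round, 8 thick, resting on the rack's top (70 mm above the table); then a steel shank 60 mm long, tapering from 26 to 16 mm. Point: on the axis, in the knob, 34 mm above the collar's underside, 24 below the dome's top; grip here from above. z up.
- disc_arbor_head (a point): The other arbor, to stay in the rack, 130 mm from the first (which hole holds which varies): flat wooden disc 62 mm round, 16 thick, on a collar like the first one's; straight shank 27 mm thick that does not fit the socket. Point: on the axis, in the disc, 22 mm above the collar's underside and 8 mm below the disc's top.
- rim (a point): Centre of the socket's mouth, level with its flat steel rim, 85 mm above the table. The mouth is 48 mm wide at the rim, a funnel to 37 mm at 14 mm down; below, four sprung jaws with sloped tops form the matching taper. Fully home, the collar's underside lies on the rim: the knob arbor's point is then 34 mm, its dome's top 58 mm above this one. z up.
- spindle: Fixed blue upright column, 79 mm round, on a bolted foot 112 mm round; origin under its centre, on the table. Set in without force, the tapered shank sticks with its collar 10 to 15 mm above the rim; pushing it home takes a force growing from about 4 to 12 N; it then stays by friction.
Things that resemble listed ones, but are neither listed nor needed, are in the scene too. What is shaped like the part that bears knob_arbor_head but pink is not meant.

How it is judged:
By the outcome, as a careful person would: the job done as asked, in the order asked, and still so for the second after the job is handed in, with the robot touching nothing.
It also fails if it takes over 48 s, if anything falls off the work surface, if the arm or the gripper's body presses on something with over 40 N, if the wrist force passes 120 N, or if a joint passes its speed limit or range.

ROBOT

A 7-joint arm with a two-finger parallel gripper is mounted at the origin on a cart in front of the work surface, level with it; the furniture and walls round the work are solid. World frame = base frame: x ahead of the robot, y to its left, z up, the work surface at z = 0. Lengths are in m, angles in rad, forces in N, time in s.
With the tool pointing down it reaches from about 0.425 to 0.925 m from the base axis. Payload 6.8 kg.
Tool frame: the origin (TCP) lies at the very end of the fingers, on their centre line; the grasp point (between the pads) lies 19 mm behind it; z points along the fingers, y is the line along which they close (so a half turn about z gives the same grasp; the last joint's range is limited). The gripper opens to 85 mm and grips with 20 to 120 N. Pads are 22 mm wide; open, the fingers measure 114 mm over their backs; the gripper's body (76 mm by 85 mm) begins 54 mm behind the grasp point. The pads swing forward as they close: fully open they stand 13 mm farther back than shut.
Start: joints at [-1.253, 0.477, 0.022, 1.555, -0.011, 1.109, -0.083], TCP at [0.279, 0.615, 0.231] pointing down, gripper open.
Joint ranges: [-2.96, 2.96], [-0.34, 2.1], [-1.41, 1.46], [0.24, 2.44], [-1.37, 4.51], [0.17, 1.92], [-2.96, 2.96]. Speed limits (rad/s): [2.39, 2.39, 3.14, 3.14, 3.14, 3.14, 3.14].

INTERFACE

Orientations are given as a 3x3 rotation matrix whose columns are the frame's x, y, z axes.
In Python, from cell import bot, cams, job gives the robot as it stands.
- The arm moves only by the tool jog_arm, never from a script. Its argument "increments" is a list that holds one entry, the list of rows, each a list of 7 numbers: the closure, from 0 (fully open) to 1 (shut), then the shift along the tool's x, y, z each as a share of 100 mm, from -1 to 1, then the turn, a rotation vector about the tool's x, y, z each as a share of 45 degrees, from -1 to 1. In form: [[[fingers, x, y, z, rx, ry, rz], ...]]. A call has 1 to 12 rows; each row is the pose to reach, as a shift and turn from the pose commanded when the call began, along the tool's axes at that moment; what a row does not reach only later rows make up. A row lasts 1/12 s, in which the tool goes at most 41.7 mm and 7.16 degrees, less where a joint would pass 70% of its speed; a pose out of reach is approached as far as the arm can. A call with a number of a shift or a turn outside -1 to 1 is refused whole. A call with a gripper value outside its range is refused whole. The fingers move at their own pace and stop on an object; "grip_force" is the grip in N (left out, the last holds). Time passes only in rows, so rows that repeat a pose let the fingers close. It gives the time, the measured TCP pose, the force, the opening and the grip force at its end, in the units of the state.
- bot.sense(): the state, without advancing time (a new reading comes with each control period).
- cams.read_camera(name): name is "scene" or "top"; returns a dict with "color" (420x560x3 uint8, red, green, blue), "depth" (420x560 float32, m along the optical axis (not along the pixel's ray), 0 where there is no reading), "fx", "fy", "cx", "cy" (pixels), "dist" ([k1, k2, p1, p2, k3] as OpenCV has them; the pictures are not rectified), "R" (3x3) and "t" (3): a world point X has camera coordinates R X + t. Camera axes: x right, y down, z forward; pixel columns grow to the right and rows downward; lengths in m; the calibration is good to about 2 mm. A picture is of the moment at which its call begins.
- job.close_job(): hands the job in; it is judged then, once.
The state is a dict: "time_s": time; "joints": joint angles; "joint_velocities": joint speeds; "joint_efforts": joint torques, N m; "ee_pos": TCP position; "tool_rot": TCP orientation; "force": force on the tool from outside, world axes, zero at the start; "moment": the same for the moment, N m; "width": finger opening in m; "gripper_force": force on a finger pad.
Only numpy, scipy, OpenCV 4.12 (cv2) and the standard library are available. Lean on these libraries where they do the work, as an engineer would, in place of code of your own. Each camera call takes 0.05 s, during which the arm holds its last target. There are 200 camera calls.

## Working session

There is one attempt and no reset: what is moved stays moved. The work goes in short steps, Python scripts to look and compute and a tool call to move; the robot and the scene stay as the last step left them, time stands still between calls to the robot, and variables do not carry over. Pictures are saved under pics/ and viewed, at most 10 in all, crops included, and the job is handed in when it is done.

Besides the shell and the picture viewer there is one more tool, called after "Call:" as a command line: name --argument value ..., lists and objects as JSON in quotes. jog_arm: Moves the arm, as the interface text tells. Its arguments: {"type":"object","properties":{"increments":{"type":"array","items":{"type":"array","items":{"type":"array","items":{"type":"number","minimum":-1,"maximum":1}}}},"grip_force":{"type":"number"}},"required":["increments"]}

```bash
mkdir -p pics; cat > h.py <<'E'
from cell import bot,cams,job
import numpy as np,cv2
def cam(n):
    return cams.read_camera(n)
def K(c): return np.array([[c['fx'],0,c['cx']],[0,c['fy'],c['cy']],[0,0,1]])
def ray(c,u,v):
    p=cv2.undistortPoints(np.array([[[u,v]]],float),K(c),np.array(c['dist']))[0,0]
    R=np.array(c['R']);t=np.array(c['t']); return -R.T@t, R.T@np.array([p[0],p[1],1])
def onz(c,u,v,z):
    o,d=ray(c,u,v); return o+d*(z-o[2])/d[2]
def cloud(c):
    h,w=c['depth'].shape;uv=np.stack(np.meshgrid(np.arange(w),np.arange(h)),-1).reshape(-1,1,2).astype(float)
    p=cv2.undistortPoints(uv,K(c),np.array(c['dist']))[:,0]
    z=c['depth'].reshape(-1,1); P=np.hstack([p*z,z]); 
    return ((P-np.array(c['t']))@np.array(c['R'])).reshape(h,w,3)
def save(c,f): cv2.imwrite('pics/'+f,c['color'][...,::-1])
E
python3 - <<'E'
from h import *
a=cam('scene');b=cam('top')
cv2.imwrite('pics/a.png',a['color'][...,::-1]);cv2.imwrite('pics/b.png',b['color'][...,::-1])
s=bot.sense();print(s['time_s'],s['ee_pos'],s['tool_rot'],s['width'],s['force'])
for c in(a,b):print(c['fx'],c['dist'],-np.array(c['R']).T@c['t'])
E
```

```text
0.1 [0.27859915 0.6142537  0.23043111] [[-9.10725167e-01  4.13012521e-01 -5.72152167e-04]
 [ 4.13012905e-01  9.10723916e-01 -1.51293251e-03]
 [-1.03787408e-04 -1.61417194e-03 -9.99998692e-01]] 0.08529088914685289 [ 0.70941513 -0.05434868 -0.33287589]
546.3173797401791 [-0.11186657  0.          0.          0.          0.        ] [-0.2696076   0.88617708  0.5816016 ]
386.6751940753313 [0.00338684 0.         0.         0.         0.        ] [0.30700213 0.07463135 0.91901606]
```

View pics/a.png

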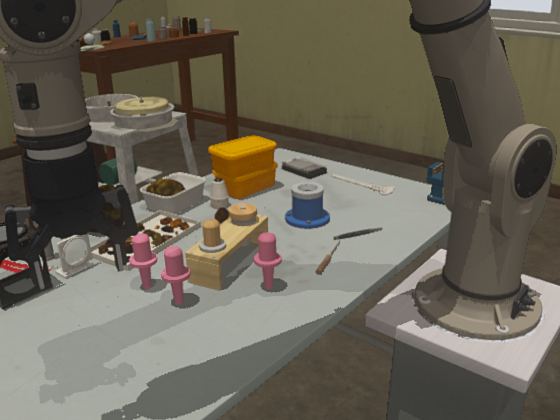

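View pics/b.png

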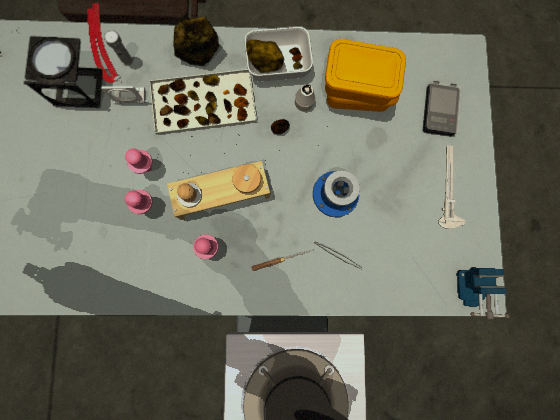

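The top view shows the knob arbor at (187,192) in the rack, the disc at (247,178) and the blue spindle's mouth at (341,187). The pink look-alikes stand outside the rack. I'll measure with depth.

```bash
python3 - <<'E'
from h import *
for n,rois in (('top',[(187,192),(247,178),(341,187)]),('scene',[(211,235),(242,212),(308,195)])):
    c=cam(n);P=cloud(c)
    for (u,v) in rois:
        g=P[v-30:v+30,u-35:u+35].reshape(-1,3); g=g[np.isfinite(g).all(1)]
        print(n,u,v,onz(c,u,v,.1).round(4), 'hist z',np.histogram(g[:,2],np.arange(0,.15,.01))[0])
        for lo,hi in((.081,.089),(.074,.082),(.088,.1),(.1,.116),(.116,.135)):
            q=g[(g[:,2]>lo)&(g[:,2]<hi)]
            if len(q)>8:
                (x,y),r=cv2.minEnclosingCircle(q[:,:2].astype(np.float32)); print(lo,hi,len(q),'circ',round(x,4),round(y,4),round(r,4),'mean',q.mean(0).round(4),'max',q[:,2].max().round(4))
c=cam('top')
I=c['color'][140:240,150:390,::-1];cv2.imwrite('pics/c.png',cv2.resize(I,None,fx=3.3,fy=3.3,interpolation=cv2.INTER_CUBIC))
E
```

```text
top 187 192 [0.4588 0.2397 0.1   ] hist z [1252    6    3    6    4   13  661  845   39   18   17   23  200    3]
0.081 0.089 19 circ 0.4569 0.2367 0.0247 mean [0.4504 0.2311 0.0835] max 0.0882
0.074 0.082 217 circ 0.4621 0.2246 0.0681 mean [0.4519 0.2333 0.078 ] max 0.082
0.088 0.1 21 circ 0.455 0.2379 0.0166 mean [0.449  0.2304 0.0945] max 0.1
0.1 0.116 28 circ 0.4534 0.2349 0.0156 mean [0.448  0.2302 0.1083] max 0.1153
0.116 0.135 215 circ 0.4574 0.2398 0.0169 mean [0.4566 0.2388 0.1251] max 0.1319
top 247 178 [0.4914 0.1126 0.1   ] hist z [1220    4    4    5    3   16  597  652    8  275  364    0    0    0]
0.088 0.1 279 circ 0.4919 0.1149 0.0312 mean [0.4905 0.1149 0.0984] max 0.1
0.1 0.116 364 circ 0.4918 0.1145 0.0307 mean [0.4907 0.1141 0.1014] max 0.1065
top 341 187 [ 0.4746 -0.0915  0.1   ] hist z [1438  610   47   37   43   70   88  126  659    0    0    0    0    0]
0.081 0.089 644 circ 0.477 -0.0963 0.0395 mean [ 0.4766 -0.096   0.085 ] max 0.0889
0.074 0.082 122 circ 0.4764 -0.0956 0.0388 mean [ 0.4749 -0.095   0.0782] max 0.082
0.088 0.1 12 circ 0.4768 -0.1026 0.0333
[... 621 characters left out ...]
0 250 199  93   0]
0.081 0.089 53 circ 0.4545 0.175 0.074 mean [0.4696 0.1489 0.0868] max 0.0889
0.074 0.082 108 circ 0.4579 0.1651 0.0682 mean [0.4741 0.1434 0.0775] max 0.0819
0.088 0.1 297 circ 0.4722 0.1716 0.0893 mean [0.4733 0.1565 0.0956] max 0.1
0.1 0.116 360 circ 0.4227 0.1583 0.1099 mean [0.4401 0.1768 0.1058] max 0.116
0.116 0.135 182 circ 0.3987 0.2213 0.0708 mean [0.4079 0.2308 0.1216] max 0.1299
scene 308 195 [ 0.4228 -0.0279  0.1   ] hist z [1613  531  266  130  119  127  135  175  295    0    0    0    0    0]
0.081 0.089 275 circ 0.4762 -0.0929 0.0404 mean [ 0.4731 -0.0906  0.0847] max 0.0888
0.074 0.082 155 circ 0.4725 -0.0898 0.0391 mean [ 0.4693 -0.0845  0.0782] max 0.082
```

View pics/c.png

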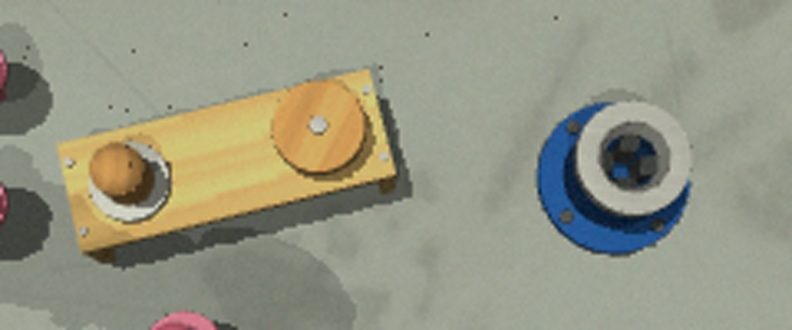

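Call:
jog_arm --increments '[[[0, -0.8, -0.67, 0, 0, 0, 0], [0, -0.8, -0.67, 0, 0, 0, 0], [0, -0.8, -0.67, 0, 0, 0, 0]]]'

```text
time_s: 0.5
ee_pos: [0.3269, 0.5161, 0.2309]
tool_rot: [[-0.909, 0.416, 0.001], [0.416, 0.909, -0.003], [-0.002, -0.002, -1.0]]
force: [2.1, -2.2, 0.3]
width: 0.0854
gripper_force: 0.0
```

Call:
jog_arm --increments '[[[0, -0.8, -0.67, 0, 0, 0, 0], [0, -0.8, -0.67, 0, 0, 0, 0], [0, -0.8, -0.67, 0, 0, 0, 0]]]'

```text
time_s: 0.75
ee_pos: [0.3719, 0.4214, 0.2313]
tool_rot: [[-0.909, 0.418, 0.001], [0.418, 0.909, -0.002], [-0.002, -0.002, -1.0]]
force: [1.1, -0.3, 0.8]
width: 0.0853
gripper_force: 0.0
```

Call:
jog_arm --increments '[[[0, -0.8, -0.67, 0, 0, 0, 0], [0, -0.8, -0.67, 0, 0, 0, 0], [0, -0.8, -0.67, 0, 0, 0, 0]]]'

```text
time_s: 1.0
ee_pos: [0.4166, 0.3273, 0.2314]
tool_rot: [[-0.909, 0.418, 0.001], [0.418, 0.909, -0.002], [-0.001, -0.001, -1.0]]
force: [0.8, -0.8, -0.3]
width: 0.085
gripper_force: 0.0
```

Call:
jog_arm --increments '[[[0, -0.78, -0.67, 0.3, 0, 0, 0], [0, -0.78, -0.67, 0.3, 0, 0, 0], [0, -0.78, -0.67, 0.3, 0, 0, 0], [0, -0.78, -0.67, 0.3, 0, 0, 0], [0, -0.78, -0.67, 0.3, 0, 0, 0], [0, -0.78, -0.67, 0.3, 0, 0, 0]]]'

```text
time_s: 1.5
ee_pos: [0.4575, 0.2402, 0.2015]
tool_rot: [[-0.911, 0.413, 0.0], [0.413, 0.911, 0.001], [0.0, 0.001, -1.0]]
force: [0.0, -0.5, 0.8]
width: 0.0854
gripper_force: 0.0
```

Call:
jog_arm --increments '[[[0, 0, 0, 0.7, 0, 0, 0], [0, 0, 0, 0.7, 0, 0, 0], [0, 0, 0, 0.7, 0, 0, 0], [0, 0, 0, 0.7, 0, 0, 0]]]'

```text
time_s: 1.83
ee_pos: [0.4565, 0.2403, 0.1308]
tool_rot: [[-0.912, 0.411, -0.002], [0.411, 0.912, -0.001], [0.002, -0.002, -1.0]]
force: [0.4, 0.6, 0.9]
width: 0.0854
gripper_force: 0.0
```

```bash
python3 - <<'E'
from h import *
a=cam('scene');b=cam('top')
A=cv2.resize(a['color'][150:300,100:350,::-1],(800,480));cv2.imwrite('pics/d.png',A)
s=bot.sense();print(s['time_s'],s['ee_pos'],s['force'])
E
```

```text
1.9333 [0.45847221 0.2408234  0.13293284] [-0.57369791 -0.34329243  0.65947071]
```

View pics/d.png

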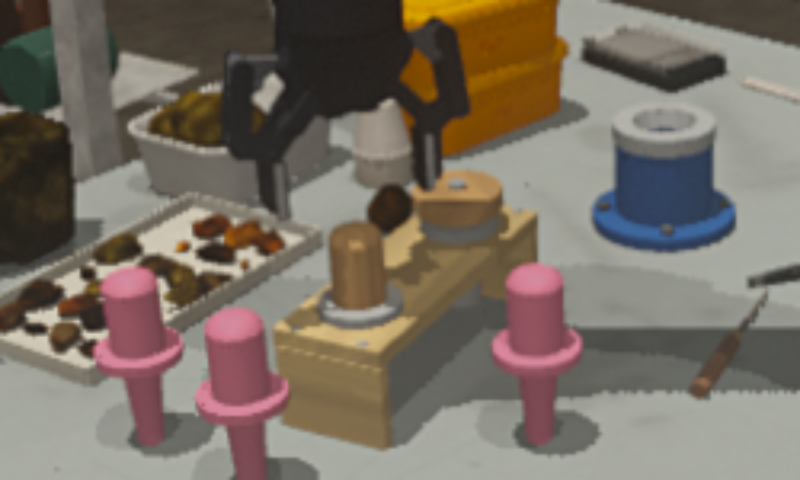

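The fingers straddle the knob: tips at about (275,210) and (430,185) in the crop, knob top at (357,230). I'll descend and grip.

Call:
jog_arm --increments '[[[0, 0, 0, 0.46, 0, 0, 0], [0, 0, 0, 0.46, 0, 0, 0], [0, 0, 0, 0.46, 0, 0, 0], [0, 0, 0, 0.46, 0, 0, 0], [1, 0, 0, 0.46, 0, 0, 0], [1, 0, 0, 0.46, 0, 0, 0], [1, 0, 0, 0.46, 0, 0, 0], [1, 0, 0, 0.46, 0, 0, 0], [1, 0, 0, 0.46, 0, 0, 0], [1, 0, 0, 0.46, 0, 0, 0], [1, 0, 0, 0.46, 0, 0, 0], [1, 0, 0, 0.46, 0, 0, 0]]]' --grip_force 60

```text
time_s: 2.93
ee_pos: [0.4582, 0.2396, 0.0863]
tool_rot: [[-0.911, 0.413, 0.001], [0.413, 0.911, 0.001], [-0.0, 0.001, -1.0]]
force: [-1.6, -0.3, 6.3]
width: 0.0325
gripper_force: 59.0
```

Call:
jog_arm --increments '[[[1, 0, 0, -0.3, 0, 0, 0], [1, 0, 0, -0.6, 0, 0, 0], [1, 0, 0, -1, 0, 0, 0], [1, 0, 0, -1, 0, 0, 0], [1, 0, 0, -1, 0, 0, 0]]]'

```text
time_s: 3.35
ee_pos: [0.459, 0.2402, 0.1876]
tool_rot: [[-0.911, 0.413, 0.004], [0.413, 0.911, 0.003], [-0.002, 0.005, -1.0]]
force: [-0.3, 0.1, -1.1]
width: 0.0326
gripper_force: 59.8
```

```bash
python3 - <<'E'
from h import *
a=cam('scene')
A=cv2.resize(a['color'][100:300,100:350,::-1],(750,600));cv2.imwrite('pics/e.png',A)
s=bot.sense();p=s['ee_pos'];R=np.array(s['tool_rot']);print(s['time_s'],p,s['force'],s['width'])
print(R.T@(np.array([.4768,-.0963,p[2]])-p))
E
```

```text
3.4 [0.45780618 0.23946719 0.1858215 ] [-0.59577374  0.01413023 -1.69230575] 0.03269384075752686
[-0.15597111 -0.29794845 -0.00032135]
```

View pics/e.png

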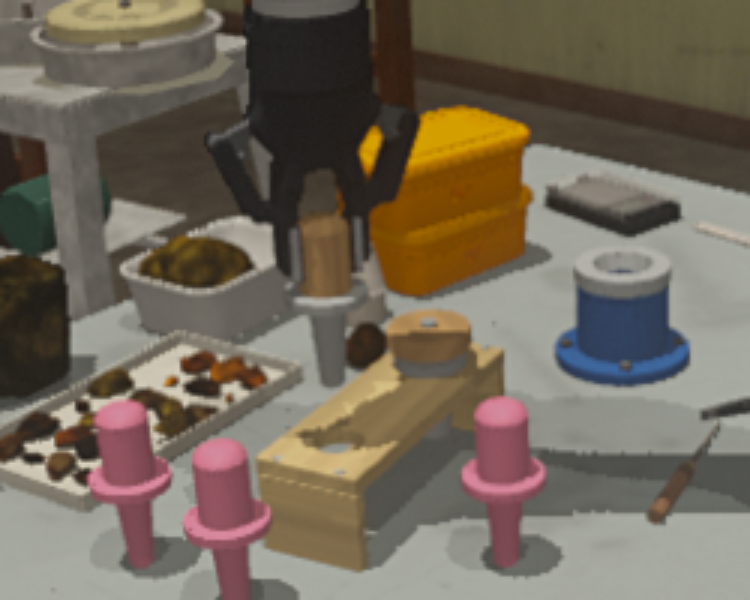

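The arbor hangs upright in the grip, its shank tip at (333,380) in the crop, clear of the rack. I'll carry it to the spindle.

Call:
jog_arm --increments '[[[1, 0, 0, -0.25, 0, 0, 0], [1, -0.25, -0.48, -0.25, 0, 0, 0], [1, -0.5, -0.96, -0.25, 0, 0, 0], [1, -0.5, -0.96, -0.25, 0, 0, 0]]]'

```text
time_s: 3.73
ee_pos: [0.4624, 0.1269, 0.2088]
tool_rot: [[-0.91, 0.415, -0.003], [0.415, 0.91, -0.003], [0.001, -0.004, -1.0]]
force: [-0.8, -0.5, -1.5]
width: 0.0329
gripper_force: 60.1
```

Call:
jog_arm --increments '[[[1, -0.52, -0.99, 0, 0, 0, 0], [1, -0.52, -0.99, 0, 0, 0, 0], [1, -0.52, -0.99, 0, 0, 0, 0]]]'

```text
time_s: 3.98
ee_pos: [0.4684, 0.0156, 0.2087]
tool_rot: [[-0.91, 0.416, -0.003], [0.416, 0.91, -0.002], [0.002, -0.003, -1.0]]
force: [1.6, -1.2, -1.0]
width: 0.0328
gripper_force: 60.1
```

Call:
jog_arm --increments '[[[1, -0.53, -0.98, 0, 0, 0, 0], [1, -0.53, -0.98, 0, 0, 0, 0], [1, -0.53, -0.98, 0, 0, 0, 0], [1, -0.53, -0.98, 0.2, 0, 0, 0], [1, -0.53, -0.98, 0.3, 0, 0, 0], [1, -0.53, -0.98, 0.3, 0, 0, 0], [1, -0.53, -0.98, 0.3, 0, 0, 0]]]'

```text
time_s: 4.57
ee_pos: [0.4766, -0.0903, 0.1789]
tool_rot: [[-0.911, 0.411, -0.004], [0.411, 0.911, 0.0], [0.004, -0.001, -1.0]]
force: [0.2, 0.7, -1.3]
width: 0.0325
gripper_force: 60.1
```

```bash
python3 - <<'E'
from h import *
a=cam('scene');b=cam('top')
A=cv2.resize(a['color'][100:250,220:400,::-1],(720,600));cv2.imwrite('pics/f.png',A)
s=bot.sense();p=s['ee_pos'];R=np.array(s['tool_rot']);print(s['time_s'],p,s['force'],s['width'],R)
print(R.T@(np.array([.4768,-.0963,.1])-p))
P=cloud(a).reshape(-1,3);q=P[(abs(P[:,0]-.477)<.04)&(abs(P[:,1]+.096)<.04)]
for lo in np.arange(.09,.2,.008):
    g=q[(q[:,2]>lo)&(q[:,2]<lo+.008)]
    if len(g)>5: print(round(lo,3),len(g),g.mean(0).round(4),g.min(0).round(4),g.max(0).round(4))
E
```

```text
4.6667 [ 0.47791491 -0.09032909  0.18027144] [-0.16040958  0.83843722 -1.07466684] 0.03268779543294677 [[-9.11620301e-01  4.11032979e-01 -5.63476367e-04]
 [ 4.11032917e-01  9.11620474e-01  2.27546715e-04]
 [ 6.07205797e-04 -2.41711296e-05 -9.99999815e-01]]
[-0.00148661 -0.00589953  0.0802707 ]
0.098 6 [ 0.4732 -0.0854  0.1052] [ 0.467  -0.0924  0.1043] [ 0.4806 -0.0828  0.1057]
0.106 17 [ 0.4706 -0.0824  0.1106] [ 0.4646 -0.0911  0.1066] [ 0.4793 -0.0787  0.1137]
0.114 24 [ 0.4713 -0.083   0.1178] [ 0.4644 -0.0915  0.1143] [ 0.4835 -0.0783  0.1218]
0.122 25 [ 0.4715 -0.0828  0.1261] [ 0.4626 -0.0941  0.1226] [ 0.4831 -0.0771  0.1297]
0.13 28 [ 0.4699 -0.0815  0.1342] [ 0.4625 -0.0922  0.1305] [ 0.4804 -0.0761  0.1379]
0.138 28 [ 0.4701 -0.0815  0.1422] [ 0.461  -0.0895  0.1394] [ 0.4797 -0.0753  0.1459]
0.146 29 [ 0.4709 -0.0812  0.15  ] [ 0.4625 -0.09    0.1461] [ 0.486  -0.0761  0.154 ]
0.154 18 [ 0.4679 -0.0808  0.1563] [ 0.4615 -0.0946  0.1541] [ 0.4772 -0.0746  0.1582]
0.162 63 [ 0.4625 -0.0736  0.167 ] [ 0.4476 -0.1015  0.1636] [ 0.4952 -0.0597  0.1699]
0.17 102 [ 0.4684 -0.0791  0.1727] [ 0.4492 -0.1157  0.17  ] [ 0.5008 -0.0594  0.1778]
0.178 51 [ 0.4674 -0.0793  0.1824] [ 0.4567 -0.1082  0.1783] [ 0.4901 -0.0652  0.1858]
0.186 84 [ 0.4687 -0.0801  0.1902] [ 0.4543 -0.1159  0.186 ] [ 0.4943 -0.0593  0.1939]
0.194 82 [ 0.4697 -0.0786  0.1982] [ 0.4559 -0.1132  0.1941] [ 0.4991 -0.0573  0.202 ]
```

View pics/f.png

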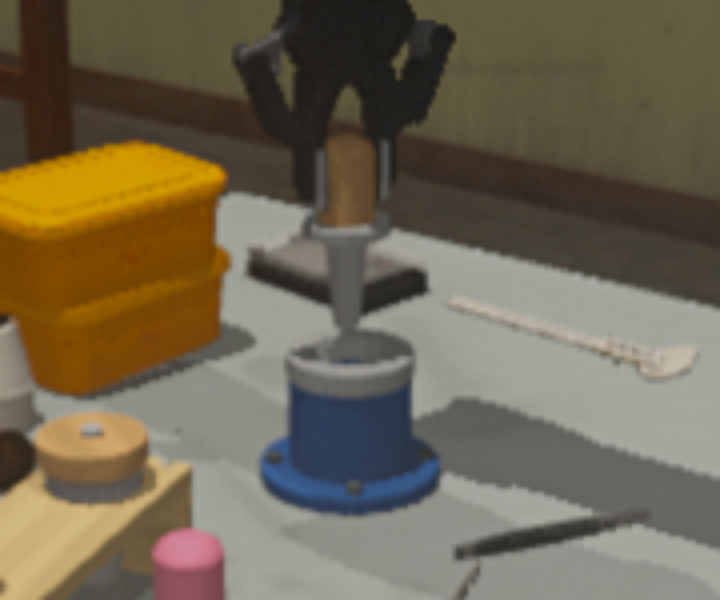

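The shank tip at (345,325) in the crop is about 20 mm above the mouth and some 6 mm off towards +y. I'll correct that and lower it.

Call:
jog_arm --increments '[[[1, -0.01, -0.06, 0, 0, 0, 0], [1, -0.01, -0.06, 0, 0, 0, 0], [1, -0.01, -0.06, 0.2, 0, 0, 0], [1, -0.01, -0.06, 0.35, 0, 0, 0], [1, -0.01, -0.06, 0.5, 0, 0, 0], [1, -0.01, -0.06, 0.5, 0, 0, 0], [1, -0.01, -0.06, 0.5, 0, 0, 0]]]'

```text
time_s: 5.25
ee_pos: [0.4768, -0.0974, 0.1306]
tool_rot: [[-0.911, 0.413, 0.001], [0.413, 0.911, -0.0], [-0.001, -0.0, -1.0]]
force: [0.4, -0.5, -1.5]
width: 0.0326
gripper_force: 59.7
```

```bash
python3 - <<'E'
from h import *
s=bot.sense();print(s['time_s'],s['ee_pos'],s['force'],s['moment'],s['width'])
E
```

```text
5.25 [ 0.47677214 -0.09741675  0.13058716] [ 0.41795695 -0.53575504 -1.46481685] [-0.00895007 -0.16885112 -0.07172561] 0.03257651515742387
```

No side contact, and it is centred. Next down to near the sticking height.

Call:
jog_arm --increments '[[[1, 0, 0, 0.08, 0, 0, 0], [1, 0, 0, 0.16, 0, 0, 0], [1, 0, 0, 0.16, 0, 0, 0], [1, 0, 0, 0.16, 0, 0, 0]]]'

```text
time_s: 5.58
ee_pos: [0.477, -0.0968, 0.1143]
tool_rot: [[-0.911, 0.413, 0.001], [0.413, 0.911, 0.0], [-0.001, 0.001, -1.0]]
force: [3.5, 2.1, -3.1]
width: 0.0324
gripper_force: 59.7
```

Call:
jog_arm --increments '[[[1, 0, 0, 0.03, 0, 0, 0], [1, 0, 0, 0.06, 0, 0, 0], [1, 0, 0, 0.06, 0, 0, 0], [1, 0, 0, 0.06, 0, 0, 0]]]'

```text
time_s: 5.92
ee_pos: [0.477, -0.0971, 0.1085]
tool_rot: [[-0.911, 0.413, 0.001], [0.413, 0.911, 0.0], [-0.001, 0.001, -1.0]]
force: [3.9, 3.7, -0.2]
width: 0.0322
gripper_force: 60.1
```

Call:
jog_arm --increments '[[[1, -0.01, 0.013, 0, 0, 0, 0], [1, -0.01, 0.013, 0.03, 0, 0, 0], [1, -0.01, 0.013, 0.06, 0, 0, 0], [1, -0.01, 0.013, 0.06, 0, 0, 0], [1, -0.01, 0.013, 0.06, 0, 0, 0]]]'

```text
time_s: 6.33
ee_pos: [0.4777, -0.097, 0.1023]
tool_rot: [[-0.911, 0.413, -0.0], [0.413, 0.911, -0.0], [-0.0, -0.0, -1.0]]
force: [0.9, 0.9, 1.9]
width: 0.0328
gripper_force: 60.5
```

Call:
jog_arm --increments '[[[1, 0, 0, 0.02, 0, 0, 0], [1, 0, 0, 0.03, 0, 0, 0], [1, 0, 0, 0.03, 0, 0, 0], [1, 0, 0, 0.03, 0, 0, 0]]]'

```text
time_s: 6.67
ee_pos: [0.478, -0.0971, 0.1012]
tool_rot: [[-0.91, 0.414, 0.001], [0.414, 0.91, 0.001], [-0.0, 0.001, -1.0]]
force: [-5.7, 2.4, 25.6]
width: 0.0329
gripper_force: 63.4
```

Force jumped to 25 N at the expected home height. I'll release, rise and look.

Call:
jog_arm --increments '[[[1, 0, 0, 0, 0, 0, 0], [0, 0, 0, 0, 0, 0, 0], [0, 0, 0, 0, 0, 0, 0], [0, 0, 0, 0, 0, 0, 0], [0, 0, 0, 0, 0, 0, 0], [0, 0, 0, 0, 0, 0, 0], [0, 0, 0, -0.3, 0, 0, 0], [0, 0, 0, -0.6, 0, 0, 0], [0, 0, 0, -1, 0, 0, 0], [0, 0, 0, -1, 0, 0, 0], [0, 0, 0, -1, 0, 0, 0]]]'

```text
time_s: 7.58
ee_pos: [0.4791, -0.0968, 0.2011]
tool_rot: [[-0.911, 0.413, 0.004], [0.413, 0.911, 0.0], [-0.004, 0.002, -1.0]]
force: [-0.3, -0.1, -0.8]
width: 0.0857
gripper_force: 0.0
```

```bash
python3 - <<'E'
from h import *
a=cam('scene')
A=cv2.resize(a['color'][110:230,250:370,::-1],(600,600),interpolation=cv2.INTER_CUBIC);cv2.imwrite('pics/g.png',A)
s=bot.sense();print(s['time_s'],s['ee_pos'],s['force'],s['width'])
P=cloud(a).reshape(-1,3);q=P[(abs(P[:,0]-.477)<.03)&(abs(P[:,1]+.094)<.03)&(P[:,2]<.16)]
print(np.histogram(q[:,2],np.arange(.076,.16,.002)),np.sort(q[:,2])[-12:])
E
```

```text
7.6333 [ 0.47783503 -0.09657743  0.19949714] [ 0.41209231  0.40144662 -0.63190937] 0.0856735626595206
(array([ 5,  1,  4,  8, 46, 25, 23, 17, 48, 38, 10,  9, 13, 12, 11, 11,  4,
       14, 12, 12, 11, 12,  9, 14,  8,  9, 12, 11, 12, 12, 13, 18, 18, 18,
        1,  0,  0,  0,  0,  0,  0]), array([0.076, 0.078, 0.08 , 0.082, 0.084, 0.086, 0.088, 0.09 , 0.092,
       0.094, 0.096, 0.098, 0.1  , 0.102, 0.104, 0.106, 0.108, 0.11 ,
       0.112, 0.114, 0.116, 0.118, 0.12 , 0.122, 0.124, 0.126, 0.128,
       0.13 , 0.132, 0.134, 0.136, 0.138, 0.14 , 0.142, 0.144, 0.146,
       0.148, 0.15 , 0.152, 0.154, 0.156, 0.158])) [0.14269494 0.14277755 0.14283431 0.14289206 0.14306552 0.14329595
 0.14335388 0.14336589 0.14337875 0.14343281 0.14360966 0.14410283]
```

View pics/g.png

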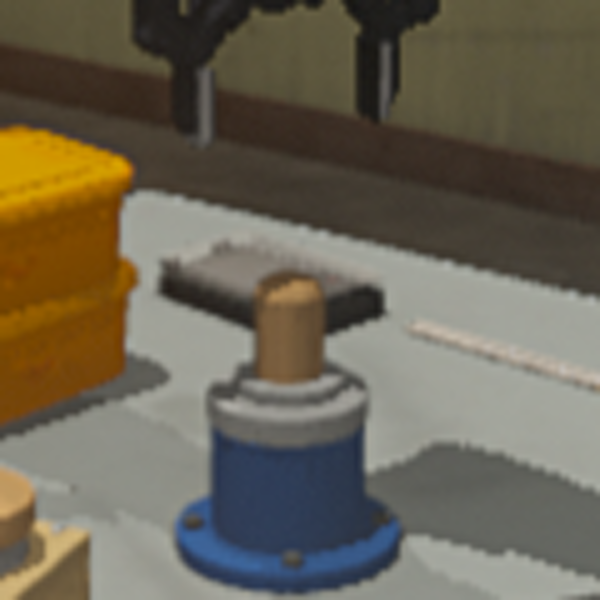

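The knob arbor stands straight with its collar on the rim, and the dome top reads 0.143 m as expected. One press with shut fingers on the dome will confirm it.

Call:
jog_arm --increments '[[[1, 0, 0, 0, 0, 0, 0], [1, 0, 0, 0, 0, 0, 0], [1, 0, 0, 0, 0, 0, 0], [1, 0, 0, 0, 0, 0, 0], [1, 0, 0, 0, 0, 0, 0], [1, 0, 0, 0, 0, 0, 0], [1, 0, 0, 0.25, 0, 0, 0], [1, 0, 0, 0.45, 0, 0, 0], [1, 0, 0, 0.52, 0, 0, 0], [1, 0, 0, 0.52, 0, 0, 0], [1, 0, 0, 0.52, 0, 0, 0]]]' --grip_force 40

```text
time_s: 8.55
ee_pos: [0.4778, -0.0968, 0.1475]
tool_rot: [[-0.911, 0.413, -0.0], [0.413, 0.911, -0.0], [0.0, -0.0, -1.0]]
force: [-0.2, 0.0, 0.1]
width: -0.0001
gripper_force: 0.0
```

Call:
jog_arm --increments '[[[1, 0, 0, 0.02, 0, 0, 0], [1, 0, 0, 0.04, 0, 0, 0], [1, 0, 0, 0.05, 0, 0, 0], [1, 0, 0, 0.05, 0, 0, 0], [1, 0, 0, 0.05, 0, 0, 0]]]'

```text
time_s: 8.97
ee_pos: [0.4783, -0.0967, 0.1429]
tool_rot: [[-0.911, 0.413, 0.001], [0.413, 0.911, 0.0], [-0.001, 0.001, -1.0]]
force: [-1.4, -1.1, 3.6]
width: -0.0
gripper_force: 2.1
```

Call:
jog_arm --increments '[[[1, 0, 0, 0.01, 0, 0, 0], [1, 0, 0, 0.015, 0, 0, 0], [1, 0, 0, 0.015, 0, 0, 0]]]'

```text
time_s: 9.22
ee_pos: [0.4784, -0.0967, 0.1427]
tool_rot: [[-0.911, 0.413, 0.001], [0.413, 0.911, 0.001], [-0.001, 0.002, -1.0]]
force: [-5.7, 1.1, 20.7]
width: -0.0001
gripper_force: 10.7
```

Rigid stop at 0.1428 m with 20 N, so it is fully home. I'll retreat and check.

Call:
jog_arm --increments '[[[1, 0, 0, -0.2, 0, 0, 0], [1, 0, 0, -0.6, 0, 0, 0], [1, 0, 0, -1, 0, 0, 0], [1, 0, 0, -1, 0, 0, 0], [1, 0, 0, -1, 0, 0, 0], [1, 0, 0, -1, 0, 0, 0]]]'

```text
time_s: 9.72
ee_pos: [0.4774, -0.0964, 0.2406]
tool_rot: [[-0.911, 0.413, 0.0], [0.413, 0.911, 0.0], [0.0, 0.0, -1.0]]
force: [-1.1, 0.5, -0.9]
width: -0.0001
gripper_force: 0.0
```

```bash
python3 - <<'E'
from h import *
a=cam('scene');P=cloud(a).reshape(-1,3);q=P[(abs(P[:,0]-.477)<.03)&(abs(P[:,1]+.094)<.03)&(P[:,2]<.18)]
print(np.sort(q[:,2])[-12:].round(4))
print(job.close_job())
E
```

```text
[0.143  0.143  0.1431 0.1431 0.1432 0.1433 0.1435 0.1443 0.1444 0.1452
 0.1453 0.1454]
the job is handed in; nothing more can be done
None
```

The knob arbor is seated in the blue spindle's socket, with its dome top at the expected 0.143 m and a firm stop under a 20 N press; the disc arbor was left in the rack, and I handed the job in at about 10 s.

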